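# Bring the bearing round on the parts carousel and confirm the pick

### The job

Turn the parts carousel gently, with a fingertip against one of the push arms that stick out from its rim, until the compartment with the ball bearing stands squarely in front of the tongue on the base; then press the pick-confirm button fully down and let it go. Do not touch or lift the four parts in the carousel, do not press the button before the bearing is in place, and leave everything else on the bench where it is.

Things in the scene. Friction and masses are not known exactly. Their poses are not given: they have to be found in the camera images.
- carousel: Fixed foot of the carousel: grey disc, diameter 170, 12 high, with a flat dark steel tongue 8 high that runs out radially along its own -x (18 wide, ending in a 34 wide round pad centred 200 from the axis). The tongue lies on the bench, roughly on the robot's side, and shows below the push arms. Origin: on the rotation axis at bench level; z up.
- rotor (a joint): Turn of the tray about the vertical axis, rad, counter-clockwise from above positive, from -6.3 to 6.3. In the carousel's frame the centre of comp K lies at angle pi + K*72 deg + joint (so at 0 comp0 is centred on the tongue), and push arm K lies 36 deg counter-clockwise of comp K. Friction takes about 1.5 to 2 N at the push arms to overcome; the tray stays where it is left.
- comp0 (a point): Compartment 0 of the rotating tray: middle of its floor, 68 from the axis, 22 above the bench; turns with the tray. Tray: grey floor, aluminium walls, diameter 212, outer rim up to 42 above the bench, five radial dividers 3 thick up to 54.
- comp1 (a point): Compartment 1 of the rotating tray: middle of its floor, 68 from the axis, 22 above the bench; turns with the tray.
- comp2 (a point): Compartment 2 of the rotating tray: middle of its floor, 68 from the axis, 22 above the bench; turns with the tray.
- comp3 (a point): Compartment 3 of the rotating tray: middle of its floor, 68 from the axis, 22 above the bench; turns with the tray.
- comp4 (a point): Compartment 4 of the rotating tray: middle of its floor, 68 from the axis, 22 above the bench; turns with the tray.
- arm0 (a point): Push arm 0: point on the bar's axis, 135 from the carousel's axis, 44 above the bench. Each arm is a level steel bar, diameter 10, in line with a divider, sticking out from the rim (106 from the axis) to 156, ending in a black ball of diameter 16; the other four follow every 72 deg. Below it is free space down to the bench or the 8 high tongue.
- bearing: Ball bearing lying flat in one compartment: low steel disc, diameter 42, 14 high, with a black ring-shaped seal and a dark bore on its top. Loose, about 90 g. Origin: centre of its underside. Rides round with the tray.
- pulley: Steel V-groove pulley, diameter 40, 32 high, with a narrow stub on top; loose in another compartment. Origin: centre of underside.
- sleeve: Steel sleeve (upright tube), diameter 28, 34 high; loose in another compartment. Origin: centre of underside.
- flange: Square steel flange 34 x 34, 21 high with a round boss; loose in another compartment. The fifth compartment is empty. Origin: centre of underside.
- confirm (a joint): Travel of the pick-confirm button, m: 0 up, 0.006 fully down. A spring brings it back up; fully down takes 5 N.
- confirm_top (a point): Middle of the top face of the pick-confirm button (round white cap, diameter 34, in a black housing on the bench); pressed straight down.
- small_carton: Brown carton 50 x 70 x 40 high near the button. Bystander. Origin: centre of underside.
- jar: Small closed jar, diameter 48, 60 high, near the button. Bystander. Origin: centre of underside.
- tape_roll: Roll of paper tape lying flat, diameter 104, 48 high. Bystander. Origin: centre of underside.
- white_carton: White carton 80 x 100 x 60 high. Bystander. Origin: centre of underside.
- long_carton: Brown carton 70 x 130 x 50 high. Bystander. Origin: centre of underside.
- mug: White mug, diameter 76, 90 high. Bystander. Origin: centre of underside.
- screwdriver: Screwdriver lying on the bench. Bystander.
Not all that is in view belongs to the job. What is shaped like the flange but red is not meant.

How it is judged:
On the way, in this order (a step that is already met when the one before it is completed fails the run):
1. the bearing's compartment is centred on the tongue (((y of comp0 in the frame of carousel between -0.012 and 0.012 m and x of comp0 in the frame of carousel below -0.03 m and horizontal distance between bearing and comp0 below 0.04 m) or (y of comp1 in the frame of carousel between -0.012 and 0.012 m and x of comp1 in the frame of carousel below -0.03 m and horizontal distance between bearing and comp1 below 0.04 m) or (y of comp2 in the frame of carousel between -0.012 and 0.012 m and x of comp2 in the frame of carousel below -0.03 m and horizontal distance between bearing and comp2 below 0.04 m) or (y of comp3 in the frame of carousel between -0.012 and 0.012 m and x of comp3 in the frame of carousel below -0.03 m and horizontal distance between bearing and comp3 below 0.04 m) or (y of comp4 in the frame of carousel between -0.012 and 0.012 m and x of comp4 in the frame of carousel below -0.03 m and horizontal distance between bearing and comp4 below 0.04 m))), for 0.3 s.
2. the button is pressed fully down (value of joint confirm above 0.0045 m), for 0.05 s.
At the end, for the whole second after the job is handed in: The compartment that holds the bearing is centred on the tongue within 12 mm sideways (about 10 degrees), the tray is at rest, the button is up again, and all four parts lie in the tray (((y of comp0 in the frame of carousel between -0.012 and 0.012 m and x of comp0 in the frame of carousel below -0.03 m and horizontal distance between bearing and comp0 below 0.04 m) or (y of comp1 in the frame of carousel between -0.012 and 0.012 m and x of comp1 in the frame of carousel below -0.03 m and horizontal distance between bearing and comp1 below 0.04 m) or (y of comp2 in the frame of carousel between -0.012 and 0.012 m and x of comp2 in the frame of carousel below -0.03 m and horizontal distance between bearing and comp2 below 0.04 m) or (y of comp3 in the frame of carousel between -0.012 and 0.012 m and x of comp3 in the frame of carousel below -0.03 m and horizontal distance between bearing and comp3 below 0.04 m) or (y of comp4 in the frame of carousel between -0.012 and 0.012 m and x of comp4 in the frame of carousel below -0.03 m and horizontal distance between bearing and comp4 below 0.04 m)) and value of joint confirm below 0.002 m and velocity of joint rotor between -0.05 and 0.05 rad/s and horizontal distance between each of bearing, pulley, sleeve, flange and carousel below 0.1 m and height (world z) of bearing between 0.015 and 0.045 m and height (world z) of pulley between 0.015 and 0.045 m and height (world z) of sleeve between 0.015 and 0.045 m and height (world z) of flange between 0.015 and 0.045 m); the robot touches nothing.
It fails at once if the button is pressed while the bearing's compartment is not in front of the tongue (value of joint confirm above 0.003 m and not ((y of comp0 in the frame of carousel between -0.012 and 0.012 m and x of comp0 in the frame of carousel below -0.03 m and horizontal distance between bearing and comp0 below 0.04 m) or (y of comp1 in the frame of carousel between -0.012 and 0.012 m and x of comp1 in the frame of carousel below -0.03 m and horizontal distance between bearing and comp1 below 0.04 m) or (y of comp2 in the frame of carousel between -0.012 and 0.012 m and x of comp2 in the frame of carousel below -0.03 m and horizontal distance between bearing and comp2 below 0.04 m) or (y of comp3 in the frame of carousel between -0.012 and 0.012 m and x of comp3 in the frame of carousel below -0.03 m and horizontal distance between bearing and comp3 below 0.04 m) or (y of comp4 in the frame of carousel between -0.012 and 0.012 m and x of comp4 in the frame of carousel below -0.03 m and horizontal distance between bearing and comp4 below 0.04 m))).
It fails at once if a part in the carousel is touched by the robot (contact force between any of the fingers, the arm and bearing above 0.5 N or contact force between any of the fingers, the arm and pulley above 0.5 N or contact force between any of the fingers, the arm and sleeve above 0.5 N or contact force between any of the fingers, the arm and flange above 0.5 N).
It fails at once if a part is lifted out of the carousel (height (world z) of any of bearing, pulley, sleeve, flange above 0.045 m).
It fails at once if the carousel is handled roughly: spun faster than 2.5 rad/s, or pushed or squeezed by the fingers with more than 25 N (velocity of joint rotor above 2.5 rad/s or velocity of joint rotor below -2.5 rad/s or contact force between the fingers and carousel above 25 N).
It fails at once if something else on the bench is moved more than 25 mm (distance of any of small_carton, jar, tape_roll, white_carton, long_carton, mug, screwdriver from where it was at the start of the episode above 0.025 m).
It also fails if it takes over 54 s, if anything falls off the work surface, if the arm or the gripper's body presses on something with over 40 N, if the wrist force passes 120 N, or if a joint passes its speed limit or range.

### The arm

A 6-joint arm with a two-finger parallel gripper is mounted at the origin on the work surface. World frame = base frame: x ahead of the robot, y to its left, z up, the work surface at z = 0. Lengths are in m, angles in rad, forces in N, time in s.
With the tool pointing down it reaches from about 0.375 to 0.975 m from the base axis. Payload 3.8 kg.
Tool frame: the origin (TCP) lies where the fingers leave the gripper's body, on its centre line; the fingertips stand 73 mm ahead of it and the grasp point (between the pads) lies 54 mm ahead of it; z points along the fingers, y is the line along which they close (so a half turn about z gives the same grasp; the last joint's range is limited). The gripper opens to 85 mm and grips with 20 to 120 N. Pads are 22 mm wide; open, the fingers measure 114 mm over their backs; the gripper's body (76 mm by 85 mm) begins 54 mm behind the grasp point. The pads swing forward as they close: fully open they stand 13 mm farther back than shut.
Start: joints at [1.112, 0.264, 1.604, -0, 1.274, -0.037], TCP at [0.276, 0.616, 0.304] pointing down, gripper open.
Joint ranges: [-2.63, 2.63], [-0.94, 2.18], [0.31, 2.57], [-1.31, 4.45], [0, 2.66], [-2.55, 2.55]. Speed limits (rad/s): [2.57, 2.57, 3.14, 3.14, 3.14, 3.14].

### API

Orientations are given as a rotation vector (axis times angle).
In Python, from workcell import read_state, viewer, bot gives the robot as it stands.
- The arm moves only by the tool jog_arm, never from a script. Its argument "increments" is a list that holds one entry, the list of rows, each a list of 7 numbers: the shift along the tool's x, y, z in units of 30 mm (1.0 is 30 mm), then the turn, a rotation vector about the tool's x, y, z in units of 6 degrees (1.0 is 6 degrees), then the opening, from -1 (shut) to 1 (fully open). A call has exactly 5 rows; each row shifts and turns the commanded pose from where the row before left it, along the tool's axes as they then stand; what a row does not reach is not made up. A row lasts 1/12 s, in which the tool goes at most 41.7 mm and 7.16 degrees, less where a joint would pass 70% of its speed; a pose out of reach is approached as far as the arm can. A call is refused whole if a number of a shift passes 1 or a number of a turn 1, either way. A call with a gripper value outside its range is refused whole. The fingers move at their own pace and stop on an object; "force" is the grip in N (left out, the last holds). Time passes only in rows, so rows that do not move let the fingers close, or fill a call up. It gives the time, the measured TCP pose, the force, the opening and the grip force at its end, in the units of the state.
- read_state(): the state, without advancing time (a new reading comes with each control period).
- viewer.read_camera(name): name is "scene" or "side" or "wrist"; returns (picture, depth): 480x640x3 uint8, blue, green, red; 480x640 float32, m along the optical axis (not along the pixel's ray), 0 where there is no reading.
- viewer.camera_params(name): a dict with "fx", "fy", "cx", "cy" (pixels), "R" (3x3) and "t" (3): a world point X has camera coordinates R X + t; the wrist camera has in their place "hand_eye" (4x4, takes a point from camera to tool coordinates, whose origin is the TCP and whose axes are the flange's). Camera axes: x right, y down, z forward; pixel columns grow to the right and rows downward; lengths in m; the calibration is good to about 2 mm. The wrist camera is an equidistant fisheye: a pixel r from the principal point sees the ray r / f radians off the axis. A picture is of the moment at which its call begins: read the wrist's pose just before it. camera_params takes no time and is no camera call.
- bot.finish_job(): hands the job in; it is judged then, once.
The state is a dict: "time": time; "q": joint angles; "joint_vel": joint speeds; "joint_torque": joint torques, N m; "tool_pos": TCP position; "tcp_rot": TCP orientation; "wrist_force": force on the tool from outside, world axes, zero at the start; "torque": the same for the moment, N m; "width": opening from 0.0 (shut) to 1.0 (fully open); "grip_force": force on a finger pad.
Only numpy, scipy, OpenCV 4.12 (cv2) and the standard library are available. Lean on these libraries where they do the work, as an engineer would, in place of code of your own. Each camera call takes 0.05 s, during which the arm holds its last target. There are 200 camera calls.

## Working session

There is one attempt and no reset: what is moved stays moved. The work goes in short steps, Python scripts to look and compute and a tool call to move; the robot and the scene stay as the last step left them, time stands still between calls to the robot, and variables do not carry over. Pictures are saved under pics/ and viewed, at most 10 in all, crops included, and the job is handed in when it is done.

Besides the shell and the picture viewer there is one more tool, called after "Request:" by a JSON object that holds its "name" and its "arguments", one argument or row to a line. jog_arm: Moves the arm, as the interface text tells. Its arguments: {"type":"object","properties":{"increments":{"type":"array","items":{"type":"array","items":{"type":"array","items":{"type":"number"}}}},"force":{"type":"number"}},"required":["increments"]}

```bash
mkdir -p pics; cat > h.py <<'E'
import numpy as np, cv2
from workcell import read_state, viewer, bot
def world(name, d, P=None):
    P=P or viewer.camera_params(name); v,u=np.mgrid[0:480,0:640]
    c=np.stack([(u-P['cx'])/P['fx']*d,(v-P['cy'])/P['fy']*d,d],-1)
    return (c-np.array(P['t']))@np.array(P['R'])   # R^T(c-t)
E
python3 - <<'E'
from h import *
s=read_state(); print(s['time'],s['tool_pos'],s['tcp_rot'],s['width'])
for n in ('scene','side'):
    im,d=viewer.read_camera(n); cv2.imwrite(f'pics/{n}0.png',im); np.save(f'{n}0.npy',d)
    P=viewer.camera_params(n); print(n,-np.array(P['R']).T@np.array(P['t']),P['fx'])
E
```

```text
0.0 [0.27609773 0.61532637 0.30254823] [-0.6575984  -3.07141475  0.00344264] 0.9984161766628107
scene [1.36859445 0.06979858 0.77698351] 472.6135736597378
side [ 0.12479665 -0.86934686  0.80899978] 474.0467019154039
```

View pics/scene0.png

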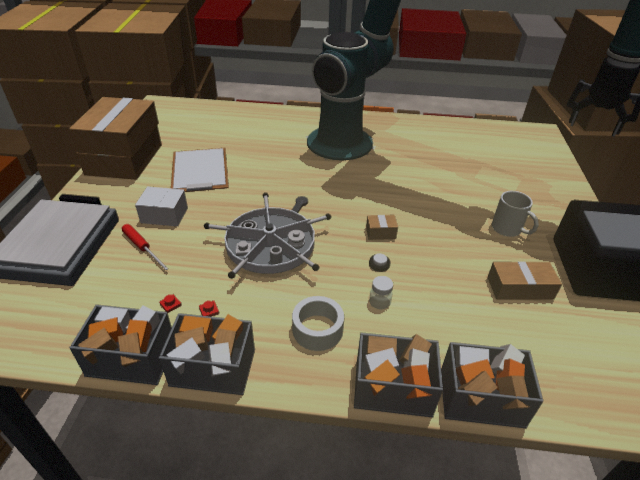

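View pics/side0.png

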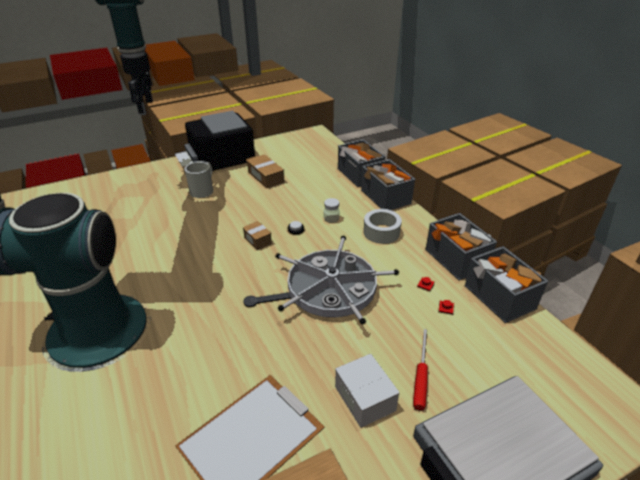

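Scene view: the carousel is at about (270,240), its tongue pad at (301,203), the button at (380,262), the jar at (382,292) and the small carton at (382,227). The side view shows the carousel at (333,283), pad at (250,301) and button at (296,227). Next are close crops and the numbers.

```bash
python3 - <<'E'
from h import *
a=cv2.imread('pics/scene0.png')[180:290,195:345]; b=cv2.imread('pics/side0.png')[225:335,240:410]
a=cv2.resize(a,(400,293),interpolation=cv2.INTER_CUBIC); b=cv2.resize(b,(400,259),interpolation=cv2.INTER_CUBIC)
c=np.zeros((293,800,3),np.uint8); c[:,:400]=a; c[:259,400:]=b; cv2.imwrite('pics/crop.png',c)
for n,(cu,cv_) in {'scene':(270,240),'side':(333,283)}.items():
    im=cv2.imread(f'pics/{n}0.png'); W=world(n,np.load(f'{n}0.npy')); z=W[...,2]
    hub=W[cv_-12:cv_+3,cu-5:cu+6]; 
    def blobs(mask,lab,lo,hi):
        k,l,st,ce=cv2.connectedComponentsWithStats(mask.astype(np.uint8))
        for i in range(1,k):
            if lo<=st[i,4]<=hi: print(n,lab,st[i,4],ce[i].round(1),np.median(W[l==i],0).round(4), W[l==i][:,2].max().round(3))
    g=cv2.cvtColor(im,cv2.COLOR_BGR2HSV)
    near=np.hypot(*(np.mgrid[0:480,0:640]-np.array([cv_,cu])[:,None,None]))<100
    blobs(near&(z>.036)&(z<.06)&(g[...,2]<50),'ball',4,80)
    # tray rim circle fit: points in rim height
    m=near&(z>.036)&(z<.048)&(g[...,1]<60); p=W[m][:,:2]; c0=np.median(p,0)
    for _ in range(20):
        r=np.hypot(*(p-c0).T); q=p[(r>.09)&(r<.115)]; A=np.c_[2*q,np.ones(len(q))]; s=np.linalg.lstsq(A,(q**2).sum(1),rcond=None)[0]; c0=s[:2]
    print(n,'axis',c0,'R',np.sqrt(s[2]+c0@c0),len(q))
    r=np.hypot(W[...,0]-c0[0],W[...,1]-c0[1])
    blobs((r>.178)&(r<.225)&(z<.02)&(z>-.01)&(g[...,1]<70)&(g[...,2]<130),'pad',20,900)
    for lab,(x,y),h in [('btn',{'scene':(380,262),'side':(296,227)}[n],12),('carton',{'scene':(382,227),'side':(257,236)}[n],18),('jar',{'scene':(382,292),'side':(332,210)}[n],18)]:
        w=W[y-h:y+h+1,x-h:x+h+1]; gg=g[y-h:y+h+1,x-h:x+h+1]; t=w[w[...,2]>.012]
        zt=np.percentile(t[:,2],90); tt=t[t[:,2]>zt-.006]; print(n,lab,tt.mean(0).round(4),tt.min(0).round(3),tt.max(0).round(3),len(tt))
E
```

```text
scene ball 4 [264.5 194.2] [ 0.3811 -0.1678  0.0508] 0.052
scene ball 11 [327.7 216.6] [0.449  0.0056 0.0496] 0.051
scene ball 19 [206.  226.1] [ 0.526  -0.2818  0.048 ] 0.053
scene ball 11 [248.1 224.8] [ 0.4962 -0.1863  0.038 ] 0.04
scene ball 21 [314.9 267.1] [ 0.6321 -0.0049  0.0506] 0.055
scene ball 27 [230.9 274.8] [ 0.6793 -0.181   0.0489] 0.054
scene ball 9 [242.1 333.4] [ 0.8334 -0.1191  0.0561] 0.06
scene axis [ 0.52995353 -0.12578543] R 0.1042461901875097 661
scene pad 96 [301.4 200.3] [ 0.3394 -0.0766  0.0097] 0.013
scene btn [0.5748 0.1368 0.0409] [0.536 0.07  0.019] [1.369 0.155 0.777] 128
scene carton [0.4522 0.1389 0.0506] [0.41  0.07  0.037] [1.369 0.177 0.777] 398
scene jar [0.6902 0.14   0.0794] [0.65  0.07  0.056] [1.369 0.162 0.777] 274
side ball 27 [383.7 198.3] [0.83   0.1072 0.041 ] 0.048
side ball 8 [277.4 255.8] [ 0.4424 -0.0039  0.0479] 0.051
side ball 10 [395.9 271.8] [ 0.6743 -0.1872  0.0472] 0.051
side ball 18 [280.8 307.9] [ 0.3783 -0.1731  0.0478] 0.052
side ball 21 [362. 321.] [ 0.5194 -0.2851  0.0467] 0.051
side axis [ 0.53200489 -0.09597068] R 0.10204607433692149 298
side pad 46 [297.1 229.6] [0.5505 0.1208 0.011 ] 0.02
side pad 123 [374.6 238.4] [ 0.7236 -0.015   0.0107] 0.02
side pad 127 [250.3 300.5] [ 0.3373 -0.0784  0.0052] 0.009
side btn [0.5473 0.1204 0.0298] [ 0.125 -0.869  0.016] [0.57  0.152 0.809] 73
side carton [0.4328 0.1195 0.0493] [ 0.125 -0.869  0.033] [0.469 0.179 0.809] 316
side jar [0.6414 0.0848 0.0964] [ 0.125 -0.869  0.053] [0.692 0.16  0.809] 115
```

View pics/crop.png

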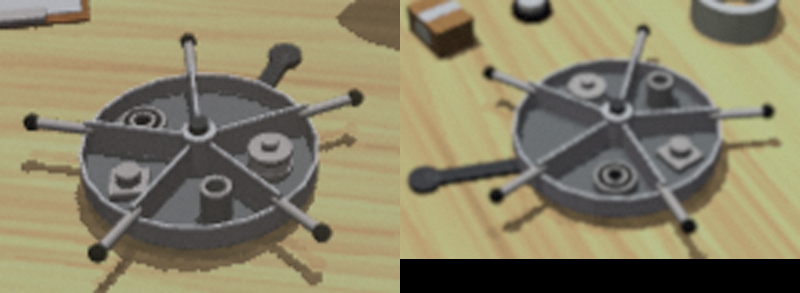

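The crops settle which part is which:
- **Bearing:** the flat disc with a black ring and dark bore is at scene (249,225) and side (334,300). It lies between the arms at 195° and 267°.
- **Look-alikes:** sleeve (tall, scene 276,254), pulley (stub, 296,236), flange (243,247). The red flange shapes are at (170,302) and (208,308).

Measured values:
- **Axis:** (0.532, -0.128).
- **Tongue:** pad at r = 0.2005, as specified, so it lies at 165.4°.
- **Compartment:** the bearing's centre is at 231.1°, so I need to turn it about -65.7° (clockwise).

I'll push the arm at 51° from its counter-clockwise side, starting at height.

Request:
{"name": "jog_arm", "arguments": {
  "increments": [
    [[-0.9,-0.74,0,0,0,0,-1],[-0.9,-0.74,0,0,0,0,-1],[-0.9,-0.74,0,0,0,0,-1],[-0.9,-0.74,0,0,0,0,-1],[-0.9,-0.74,0,0,0,0,-1]]
  ],
  "force": 20
}}

```text
time: 0.52
tool_pos: [0.3542, 0.4577, 0.3032]
tcp_rot: [-0.657, -3.072, 0.002]
wrist_force: [0.5, 0.6, 0.6]
width: 0.302
grip_force: 0.0
```

Request:
{"name": "jog_arm", "arguments": {
  "increments": [
    [[-0.9,-0.74,0,0,0,0,-1],[-0.9,-0.74,0,0,0,0,-1],[-0.9,-0.74,0,0,0,0,-1],[-0.9,-0.74,0,0,0,0,-1],[-0.9,-0.74,0,0,0,0,-1]]
  ]
}}

```text
time: 0.93
tool_pos: [0.4319, 0.301, 0.3034]
tcp_rot: [-0.657, -3.072, 0.001]
wrist_force: [0.2, -0.2, 1.3]
width: -0.001
grip_force: 0.0
```

Request:
{"name": "jog_arm", "arguments": {
  "increments": [
    [[-0.9,-0.74,0,0,0,0,-1],[-0.9,-0.74,0,0,0,0,-1],[-0.9,-0.74,0,0,0,0,-1],[-0.9,-0.74,0,0,0,0,-1],[-0.9,-0.74,0,0,0,0,-1]]
  ]
}}

```text
time: 1.35
tool_pos: [0.5097, 0.1445, 0.3035]
tcp_rot: [-0.658, -3.071, 0.0]
wrist_force: [0.1, -0.4, -0.2]
width: -0.002
grip_force: 0.0
```

Request:
{"name": "jog_arm", "arguments": {
  "increments": [
    [[-0.9,-0.74,0,0,0,0,-1],[-0.9,-0.74,0,0,0,0,-1],[-0.9,-0.74,0,0,0,0,-1],[-0.8,-0.7,0,0,0,0,-1],[0,0,0,0,0,0,-1]]
  ]
}}

```text
time: 1.77
tool_pos: [0.5711, 0.0185, 0.3034]
tcp_rot: [0.664, 3.069, -0.004]
wrist_force: [-0.5, -0.1, 0.4]
width: 0.001
grip_force: 0.0
```

Request:
{"name": "jog_arm", "arguments": {
  "increments": [
    [[-0.8,-0.65,0,0,0,0,-1],[0,0,1,0,0,0,-1],[0,0,1,0,0,0,-1],[0,0,1,0,0,0,-1],[0,0,0,0,0,0,-1]]
  ]
}}

```text
time: 2.18
tool_pos: [0.5786, -0.0039, 0.2065]
tcp_rot: [-0.656, -3.059, 0.003]
wrist_force: [-1.2, 0.5, -0.8]
width: -0.001
grip_force: 0.0
```

```bash
python3 - <<'E'
from h import *
for n,u0,v0 in (('scene',380,262),('side',296,227)):
    im=cv2.imread(f'pics/{n}0.png'); d=np.load(f'{n}0.npy'); W=world(n,d); g=cv2.cvtColor(im,cv2.COLOR_BGR2HSV)
    m=np.zeros(d.shape,bool); m[v0-14:v0+15,u0-14:u0+15]=1; m&=(d>0)
    h=m&(W[...,2]>.012); print(n,'all',W[h].mean(0).round(4),W[h].min(0).round(3),W[h].max(0).round(3),h.sum())
    w=m&(g[...,2]>130)&(g[...,1]<60); p=W[w]; print('cap',p.mean(0).round(4),p.min(0).round(3),p.max(0).round(3),np.percentile(p[:,2],[25,50,75,90]).round(4),w.sum())
    t=p[p[:,2]>np.median(p[:,2])]; print((t.min(0)+t.max(0))/2)
s=read_state(); R=cv2.Rodrigues(np.array(s['tcp_rot']))[0]; print(s['tool_pos'],s['q'])
im,d=viewer.read_camera('scene'); cv2.imwrite('pics/s1.png',cv2.resize(im[140:340,180:460],(784,560)))
E
```

```text
scene all [0.5628 0.1381 0.0208] [0.536 0.114 0.012] [0.655 0.163 0.064] 245
cap [0.5617 0.1388 0.0266] [ 0.512  0.125 -0.001] [0.655 0.153 0.064] [0.0228 0.024  0.0249 0.0267] 116
[0.59798266 0.13865403 0.04423284]
side all [0.5526 0.1328 0.018 ] [0.537 0.11  0.012] [0.57  0.152 0.023] 86
cap [0.5562 0.1434 0.0156] [ 0.538  0.121 -0.007] [0.584 0.183 0.023] [0.0171 0.019  0.02   0.021 ] 69
[0.55297893 0.13626016 0.02101744]
[ 0.57859536 -0.00391713  0.20649918] [-4.99181699e-02  1.70125347e-01  1.90501724e+00  2.39803475e-04
  1.07968479e+00 -1.19864162e+00]
```

View pics/s1.png

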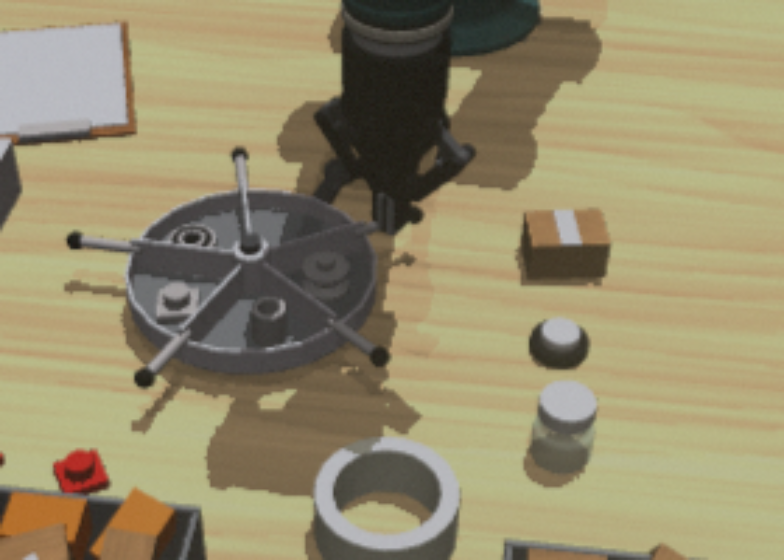

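The fingers hang clear between the two arms, and the jar, carton and button are untouched. Button top is roughly (0.553, 0.137). I'll finish the descent to a tip height of about 32 mm.

Request:
{"name": "jog_arm", "arguments": {
  "increments": [
    [[0,0,0.8,0,0,0,-1],[0,0,0.8,0,0,0,-1],[0,0,0.8,0,0,0,-1],[0,0,0.7,0,0,0,-1],[0,0,0,0,0,0,-1]]
  ]
}}

```text
time: 2.65
tool_pos: [0.5814, -0.0037, 0.1186]
tcp_rot: [-0.656, -3.067, 0.001]
wrist_force: [-0.9, 0.2, -0.7]
width: 0.0
grip_force: 0.0
```

Request:
{"name": "jog_arm", "arguments": {
  "increments": [
    [[0,-0.1,0.2,0,0,0,-1],[0,0,0,0,0,0,-1],[-0.2,0,0,0,0,0.5,-1],[-0.2,-0.01,0,0,0,0.5,-1],[0,0,0,0,0,0,-1]]
  ]
}}

```text
time: 3.07
tool_pos: [0.5954, -0.013, 0.1178]
tcp_rot: [0.819, 3.028, 0.001]
wrist_force: [0.4, 0.6, 0.4]
width: 0.006
grip_force: 0.0
```

Request:
{"name": "jog_arm", "arguments": {
  "increments": [
    [[0,0,0.3,0,0,0,-1],[0,0,0.2,0,0,0,-1],[0,0,0,0,0,0,-1],[0,0,0,0,0,0,-1],[0,0,0,0,0,0,-1]]
  ]
}}

```text
time: 3.48
tool_pos: [0.5924, -0.0124, 0.0996]
tcp_rot: [-0.817, -3.033, 0.0]
wrist_force: [-1.2, 0.0, -0.3]
width: -0.001
grip_force: 0.0
```

Request:
{"name": "jog_arm", "arguments": {
  "increments": [
    [[-0.22,0,0,0,0,0.5,-1],[-0.22,-0.01,0,0,0,0.5,-1],[-0.22,-0.01,0,0,0,0.5,-1],[-0.22,-0.01,0,0,0,0.5,-1],[-0.22,-0.01,0,0,0,0.5,-1]]
  ]
}}

```text
time: 3.9
tool_pos: [0.6186, -0.0323, 0.0998]
tcp_rot: [-1.209, -2.898, -0.001]
wrist_force: [-0.2, 3.2, -0.7]
width: -0.002
grip_force: 1.0
```

Request:
{"name": "jog_arm", "arguments": {
  "increments": [
    [[-0.22,0.01,0,0,0,0.5,-1],[-0.22,0,0,0,0,0.5,-1],[-0.22,0,0,0,0,0.5,-1],[-0.22,0,0,0,0,0.5,-1],[-0.22,0,0,0,0,0.5,-1]]
  ]
}}

```text
time: 4.32
tool_pos: [0.6396, -0.0578, 0.0998]
tcp_rot: [-1.578, -2.716, -0.001]
wrist_force: [-0.3, 3.0, -1.9]
width: 0.001
grip_force: 1.0
```

Request:
{"name": "jog_arm", "arguments": {
  "increments": [
    [[-0.22,0,0,0,0,0.5,-1],[-0.22,0,0,0,0,0.5,-1],[-0.22,0,0,0,0,0.5,-1],[-0.22,0,0,0,0,0.5,-1],[-0.22,0,0,0,0,0.5,-1]]
  ]
}}

```text
time: 4.73
tool_pos: [0.6532, -0.0879, 0.0999]
tcp_rot: [-1.919, -2.487, -0.002]
wrist_force: [0.6, 3.2, -0.4]
width: -0.001
grip_force: 1.0
```

Request:
{"name": "jog_arm", "arguments": {
  "increments": [
    [[-0.22,0.02,0,0,0,0.5,-1],[-0.22,0.02,0,0,0,0.5,-1],[-0.22,0.02,0,0,0,0.5,-1],[-0.16,0,0,0,0,0.4,-1],[-0.1,0,0,0,0,0.2,-1]]
  ]
}}

```text
time: 5.15
tool_pos: [0.6592, -0.1152, 0.0998]
tcp_rot: [-2.179, -2.262, -0.0]
wrist_force: [-0.2, 0.5, 0.2]
width: -0.004
grip_force: 0.9
```

```bash
cat > m.py <<'E'
from h import *
import sys
for n in ('scene','side'):
    im,d=viewer.read_camera(n); cv2.imwrite(f'pics/{n}_{sys.argv[1]}.png',im); W=world(n,d); z=W[...,2]
    r=np.hypot(W[...,0]-.532,W[...,1]+.128); v=cv2.cvtColor(im,cv2.COLOR_BGR2HSV)[...,2]
    k,l,st,ce=cv2.connectedComponentsWithStats(((d>0)&(r>.14)&(r<.168)&(z>.036)&(z<.06)&(v<60)).astype(np.uint8))
    for i in range(1,k):
        if st[i,4]>3:
            p=np.median(W[l==i],0); a=np.degrees(np.arctan2(p[1]+.128,p[0]-.532))%360; print(n,st[i,4],p.round(3),a.round(1),'mod72',(a%72).round(1))
E
python3 m.py a; python3 -c "
from h import *
s=read_state();p=s['tool_pos'];print(p,np.degrees(np.arctan2(p[1]+.128,p[0]-.532)))"
```

```text
scene 14 [ 0.412 -0.028  0.05 ] 140.4 mod72 68.4
scene 24 [ 0.577 -0.274  0.05 ] 287.1 mod72 71.1
scene 23 [0.588 0.02  0.049] 69.2 mod72 69.2
scene 40 [ 0.689 -0.131  0.05 ] 359.0 mod72 71.0
side 14 [ 0.684 -0.139  0.047] 355.8 mod72 67.8
side 20 [ 0.407 -0.034  0.047] 143.2 mod72 71.2
side 19 [ 0.568 -0.282  0.048] 283.3 mod72 67.3
side 27 [ 0.399 -0.217  0.047] 213.8 mod72 69.8
[ 0.65922295 -0.11546699  0.09984499] 5.626178693593603
```

Request:
{"name": "jog_arm", "arguments": {
  "increments": [
    [[-0.2,0,0,0,0,0.5,-1],[-0.22,0,0,0,0,0.5,-1],[-0.22,0,0,0,0,0.5,-1],[-0.15,0,0,0,0,0.4,-1],[-0.08,0,0,0,0,0.2,-1]]
  ]
}}

```text
time: 5.67
tool_pos: [0.6585, -0.1412, 0.1001]
tcp_rot: [2.413, 2.01, 0.002]
wrist_force: [1.8, 0.9, -1.3]
width: -0.001
grip_force: 0.9
```

```bash
python3 m.py b; python3 -c "
from h import *
s=read_state();p=s['tool_pos'];print(p,np.degrees(np.arctan2(p[1]+.128,p[0]-.532)))"
```

```text
scene 20 [ 0.433 -0.006  0.05 ] 129.1 mod72 57.1
scene 20 [ 0.546 -0.281  0.049] 275.2 mod72 59.2
scene 25 [0.616 0.007 0.049] 57.9 mod72 57.9
scene 40 [ 0.685 -0.162  0.05 ] 347.6 mod72 59.6
side 17 [ 0.428 -0.012  0.047] 132.0 mod72 60.0
side 18 [ 0.679 -0.169  0.047] 344.5 mod72 56.5
side 35 [ 0.384 -0.189  0.046] 202.5 mod72 58.5
side 21 [ 0.538 -0.285  0.047] 272.1 mod72 56.1
[ 0.65821209 -0.14134465  0.10005144] -6.03556986306723
```

Arms average 58.1° mod 72 against a target of 57.4°, so the bearing is within 1° of centred. Now I'll back off and rise, then refine the button position.

Request:
{"name": "jog_arm", "arguments": {
  "increments": [
    [[0.3,0,0,0,0,0,-1],[0.2,0,0,0,0,0,-1],[0,0,-0.6,0,0,0,-1],[0,0,-1,0,0,0,-1],[0,0,-1,0,0,0,-1]]
  ]
}}

```text
time: 6.18
tool_pos: [0.6595, -0.1249, 0.1768]
tcp_rot: [-2.408, -2.012, 0.004]
wrist_force: [0.4, -0.2, -0.2]
width: 0.003
grip_force: 0.0
```

Request:
{"name": "jog_arm", "arguments": {
  "increments": [
    [[0,0,-0.6,0,0,0,-1],[0,0,0,0,0,0,-1],[0,0,0,0,0,0,-1],[0,0,0,0,0,0,-1],[0,0,0,0,0,0,-1]]
  ]
}}

```text
time: 6.6
tool_pos: [0.6595, -0.1258, 0.1936]
tcp_rot: [-2.41, -2.01, 0.004]
wrist_force: [-0.4, 0.4, -1.1]
width: 0.001
grip_force: 0.0
```

```bash
python3 m.py c; python3 - <<'E'
from h import *
rays=[]
for n,u0,v0 in (('scene',380,260),('side',296,226)):
    im=cv2.imread(f'pics/{n}_c.png'); P=viewer.camera_params(n); R=np.array(P['R']); o=-R.T@np.array(P['t'])
    g=cv2.cvtColor(im,cv2.COLOR_BGR2HSV); m=((g[...,2]>120)&(g[...,1]<50)).astype(np.uint8)
    k,l,st,ce=cv2.connectedComponentsWithStats(m); 
    i=min((i for i in range(1,k) if st[i,4]>15),key=lambda i:np.hypot(*(ce[i]-[u0,v0])))
    dr=R.T@np.array([(ce[i][0]-P['cx'])/P['fx'],(ce[i][1]-P['cy'])/P['fy'],1]); print(n,ce[i],st[i])
    for z in (.02,.024): print(z,(o+dr*(z-o[2])/dr[2]).round(4))
    dr/=np.linalg.norm(dr); rays.append((o,dr))
A=sum(np.eye(3)-np.outer(d,d) for o,d in rays); b=sum((np.eye(3)-np.outer(d,d))@o for o,d in rays); print('tri',np.linalg.solve(A,b).round(4))
im=[cv2.resize(cv2.imread(f'pics/{n}_c.png')[v:v+130,u:u+210],(400,248)) for n,u,v in (('scene',195,175),('side',235,205))]
cv2.imwrite('pics/c2.png',np.hstack(im)); s=read_state(); R=cv2.Rodrigues(np.array(s['tcp_rot']))[0]; print(s['tool_pos'],R.round(3),s['q'])
E
```

```text
scene 18 [ 0.433 -0.005  0.051] 129.0 mod72 57.0
scene 22 [ 0.545 -0.28   0.049] 274.9 mod72 58.9
scene 25 [0.617 0.006 0.049] 57.6 mod72 57.6
scene 38 [ 0.685 -0.162  0.049] 347.3 mod72 59.3
side 9 [ 0.428 -0.011  0.047] 131.7 mod72 59.7
side 17 [ 0.68  -0.17   0.049] 344.1 mod72 56.1
side 33 [ 0.385 -0.189  0.046] 202.5 mod72 58.5
side 22 [ 0.538 -0.286  0.048] 272.1 mod72 56.1
scene [379.79464286 257.83928571] [373 253  14  11 112]
0.02 [0.5507 0.1387 0.02  ]
0.024 [0.555  0.1383 0.024 ]
side [295.09722222 224.05555556] [289 221  13   7  72]
0.02 [0.553  0.1373 0.02  ]
0.024 [0.5508 0.1322 0.024 ]
tri [0.5524 0.1379 0.0206]
[ 0.65966688 -0.12602036  0.19365647] [[ 0.18   0.984 -0.004]
 [ 0.984 -0.18   0.001]
 [ 0.    -0.004 -1.   ]] [-2.25833046e-01  3.42483570e-01  1.71352163e+00 -3.66373187e-05
  1.08923592e+00 -4.51725281e-02]
```

View pics/c2.png

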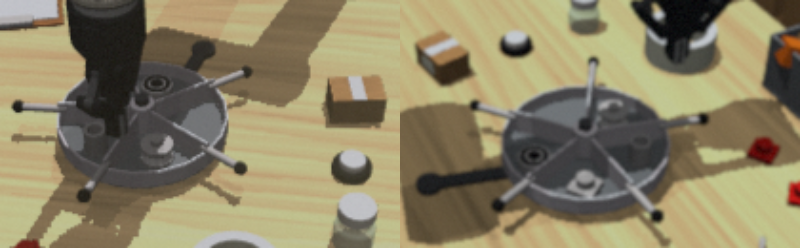

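The bearing sits in line with the tongue in both views: crop (157,83) with the pad at (203,47), and (534,155) with the pad at (430,184). The button is at (0.552, 0.138) and its top is about 0.021. Moving over it.

Request:
{"name": "jog_arm", "arguments": {
  "increments": [
    [[0.8,-0.5,0,0,0,0,-1],[0.8,-0.5,0,0,0,0,-1],[0.8,-0.5,0,0,0,0,-1],[0.8,-0.5,0,0,0,0,-1],[0.8,-0.5,0,0,0,0,-1]]
  ]
}}

```text
time: 7.12
tool_pos: [0.6074, 0.0061, 0.1945]
tcp_rot: [-2.412, -2.01, 0.003]
wrist_force: [0.3, 0.8, -0.2]
width: -0.005
grip_force: 0.0
```

Request:
{"name": "jog_arm", "arguments": {
  "increments": [
    [[0.8,-0.5,0,0,0,0,-1],[0.8,-0.5,0,0,0,0,-1],[0.8,-0.5,0,0,0,0,-1],[0.8,-0.5,0,0,0,0,-1],[0.8,-0.55,0,0,0,0,-1]]
  ]
}}

```text
time: 7.53
tool_pos: [0.5539, 0.1379, 0.1948]
tcp_rot: [-2.413, -2.011, 0.002]
wrist_force: [-0.2, -0.3, -0.3]
width: 0.004
grip_force: 0.0
```

Request:
{"name": "jog_arm", "arguments": {
  "increments": [
    [[0,0,0.8,0,0,0,-1],[0,0,0.8,0,0,0,-1],[0,0,0.6,0,0,0,-1],[0,0,0,0,0,0,-1],[0,0,0,0,0,0,-1]]
  ]
}}

```text
time: 7.95
tool_pos: [0.5534, 0.1366, 0.1279]
tcp_rot: [-2.411, -2.01, 0.006]
wrist_force: [-0.4, 0.2, -0.4]
width: 0.0
grip_force: 0.0
```

Request:
{"name": "jog_arm", "arguments": {
  "increments": [
    [[0,0,0.5,0,0,0,-1],[0,0,0.4,0,0,0,-1],[0,0,0.1,0,0,0,-1],[0,0,0,0,0,0,-1],[0,0,0,0,0,0,-1]]
  ]
}}

```text
time: 8.37
tool_pos: [0.5551, 0.1368, 0.1002]
tcp_rot: [2.413, 2.011, 0.0]
wrist_force: [0.5, -1.1, 0.1]
width: -0.001
grip_force: 0.0
```

Request:
{"name": "jog_arm", "arguments": {
  "increments": [
    [[0,0,0.1,0,0,0,-1],[0,0,0.1,0,0,0,-1],[0,0,0,0,0,0,-1],[0,0,0,0,0,0,-1],[0,0,0,0,0,0,-1]]
  ]
}}

```text
time: 8.78
tool_pos: [0.5554, 0.1369, 0.0944]
tcp_rot: [2.413, 2.011, 0.001]
wrist_force: [1.0, -0.3, 1.5]
width: -0.002
grip_force: 0.7
```

Light contact (1.5 N). I'll press further in small steps.

Request:
{"name": "jog_arm", "arguments": {
  "increments": [
    [[0,0,0.1,0,0,0,-1],[0,0,0.08,0,0,0,-1],[0,0,0,0,0,0,-1],[0,0,0,0,0,0,-1],[0,0,0,0,0,0,-1]]
  ]
}}

```text
time: 9.2
tool_pos: [0.5555, 0.137, 0.0889]
tcp_rot: [2.412, 2.011, 0.002]
wrist_force: [1.4, 0.0, 4.9]
width: 0.002
grip_force: 2.3
```

Request:
{"name": "jog_arm", "arguments": {
  "increments": [
    [[0,0,0.1,0,0,0,-1],[0,0,0,0,0,0,-1],[0,0,0,0,0,0,-1],[0,0,0,0,0,0,-1],[0,0,0,0,0,0,-1]]
  ]
}}

```text
time: 9.62
tool_pos: [0.5557, 0.137, 0.0884]
tcp_rot: [2.412, 2.011, 0.001]
wrist_force: [-6.1, -2.4, 20.2]
width: -0.001
grip_force: 10.5
```

The force jumped to 20 N with no further travel, so the button is on its bottom stop. Releasing it.

Request:
{"name": "jog_arm", "arguments": {
  "increments": [
    [[0,0,-0.4,0,0,0,-1],[0,0,-0.8,0,0,0,-1],[0,0,-1,0,0,0,-1],[0,0,-1,0,0,0,-1],[0,0,-1,0,0,0,-1]]
  ]
}}

```text
time: 10.03
tool_pos: [0.5537, 0.1367, 0.2114]
tcp_rot: [-2.412, -2.011, 0.004]
wrist_force: [-0.5, 0.8, -0.1]
width: -0.004
grip_force: 0.0
```

Request:
{"name": "jog_arm", "arguments": {
  "increments": [
    [[0,0,-0.5,0,0,0,-1],[0,0,0,0,0,0,-1],[0,0,0,0,0,0,-1],[0,0,0,0,0,0,-1],[0,0,0,0,0,0,-1]]
  ]
}}

```text
time: 10.45
tool_pos: [0.5535, 0.1366, 0.224]
tcp_rot: [-2.411, -2.01, 0.006]
wrist_force: [-0.2, -0.7, -0.4]
width: -0.001
grip_force: 0.0
```

```bash
python3 m.py d; python3 -c "
from h import *
im=[cv2.resize(cv2.imread(f'pics/{n}_d.png')[v:v+130,u:u+210],(400,248)) for n,u,v in (('scene',195,175),('side',235,205))]
cv2.imwrite('pics/d2.png',np.hstack(im)); print(read_state()['wrist_force'])"
```

```text
scene 8 [ 0.389 -0.185  0.051] 201.5 mod72 57.5
scene 19 [ 0.434 -0.006  0.049] 128.8 mod72 56.8
scene 22 [ 0.545 -0.281  0.048] 274.7 mod72 58.7
scene 30 [0.617 0.006 0.05 ] 57.8 mod72 57.8
scene 31 [ 0.685 -0.163  0.05 ] 347.1 mod72 59.1
side 6 [0.613 0.001 0.05 ] 57.8 mod72 57.8
side 20 [ 0.429 -0.01   0.046] 131.3 mod72 59.3
side 10 [ 0.679 -0.171  0.047] 343.8 mod72 55.8
side 22 [ 0.385 -0.189  0.047] 202.3 mod72 58.3
side 21 [ 0.538 -0.286  0.047] 272.2 mod72 56.2
[ 0.40301341 -0.01501004  0.14199616]
```

View pics/d2.png

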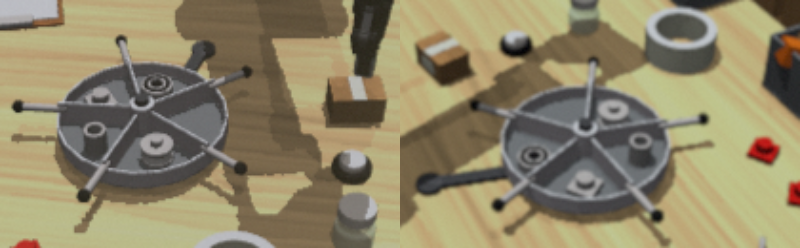

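The bearing is still in front of the tongue, the button is up at crop (350,162), all four parts are in the tray, and the robot is clear. Handing in.

```bash
python3 -c "
from h import *
print(bot.finish_job())"
```

```text
the job is handed in; nothing more can be done
None
```

I turned the carousel until the bearing's compartment stood in front of the tongue (about 1° off by camera), pressed the button to its stop and released it, and handed the job in; the hand-in returned no verdict.

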